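# Stopper the wide-necked jar

### The job

At the painting class table, close the wide-necked white jar: take the larger of the two wooden-topped cork stoppers by its knob and lower it, rather than dropping it, upright into the jar's neck until its wooden disc rests on the rim all round. Keep the jar standing, let go of the stopper, and leave the smaller stopper and the narrow-necked bottle standing where they are.

Things in the scene. Friction and masses are not known exactly. Their poses are not given: they have to be found in the camera images.
- jar: The jar to close: loose, white glazed, open, wide-necked, 110 mm tall, body 92 mm across, neck 66 mm outside, bore 56 mm and at least 20 mm deep, empty inside, 0.6 kg. Origin at the centre of its underside on the table, z up; the mouth's rim is 110 mm above the origin, on the axis.
- stopper: The larger stopper, loose, upright on its cork foot, 68 mm tall, 60 g. Origin: centre of its underside, z up its axis. From the bottom: cork cone 30 mm long, 32 mm across at the foot, 48 at its top; wooden disc 68 mm across, 8 thick (at 30 to 38 mm); round wooden knob to grip, 34 mm across (at 38 to 68 mm). Home, its origin is 80 mm above the jar's origin, on the axis.
- small_stopper: The smaller stopper of the same form, to be left alone: 50 mm tall, disc 42 mm across, knob 24 mm across. Stands upright on the table; origin at the centre of its underside, z up.
- bottle: Narrow-necked white bottle, open, to be left alone: loose, 105 mm tall, body 64 mm across, neck 42 mm outside, bore 34 mm. Origin at the centre of its underside, z up.

How it is judged:
By the outcome, as a careful person would: the job done as asked, in the order asked, and still so for the second after the job is handed in, with the robot touching nothing.
It also fails if it takes over 48 s, if anything falls off the work surface, if the arm or the gripper's body presses on something with over 40 N, if the wrist force passes 120 N, or if a joint passes its speed limit or range.

### The arm

A 6-joint arm with a two-finger parallel gripper is mounted at the origin on the work surface. World frame = base frame: x ahead of the robot, y to its left, z up, the work surface at z = 0. Lengths are in m, angles in degrees, forces in N, time in s.
With the tool pointing down it reaches from about 0.35 to 0.875 m from the base axis. Payload 4.2 kg.
Tool frame: the origin (TCP) lies midway between the tips of the shut fingers; the grasp point (between the pads) lies 19 mm behind it; y points along the fingers, z is the direction in which the jaws open and shut, and the axes are right-handed (so a half turn about y gives the same grasp; the last joint's range is limited). The gripper opens to 87 mm and grips with 3 to 60 N. Pads are 19 mm wide; open, the fingers measure 117 mm over their backs; the gripper's body (75 mm by 190 mm) begins 51 mm behind the grasp point.
Start: joints at [14.817, 22.042, 0.453, 0, -68.411, -14.817], TCP at [0.625, 0, 0.223] pointing down, gripper open.
Joint ranges: [-179.83, 179.83], [-69.29, 118.12], [-61.27, 80.66], [-181.25, 117.63], [-171.15, -9.14], [-177.46, 177.46]. Speed limits (degrees/s): [159.86, 159.86, 180, 180, 180, 180].

### API

Orientations are given as [roll, pitch, yaw] about the fixed x, y, z axes, in that order (R = Rz(yaw) Ry(pitch) Rx(roll)).
In Python, from workcell import env gives the robot as it stands. The module is installed in compiled form; this text tells all that it offers. Calls block until the motion is done:
- env.goto(position, orientation): joint-space move of the TCP to a pose.
- env.move_straight(position, rotation=None, rate=0.15, force_limit=None): straight line of the TCP; rotation=None keeps the orientation; rate is the mean speed in m/s. With force_limit (N) it stops when the force on the tool has changed by that much, and returns True; else False.
- env.set_joints(angles): joint-space move.
- env.gripper_to(opening, grasp_force=None): opening from 0.0 (shut) to 1.0 (fully open); grasp_force is the grip in N (None keeps the last); returns when the fingers have stopped.
- env.dwell(seconds).
- env.inverse_kinematics(position, orientation): joint angles nearest the present ones, or None.
- env.read_state(): the state.
- env.grab_frame(name): name is "scene" or "side" or "wrist"; returns a dict with "image" (480x640x3 uint8, blue, green, red), "fx", "fy", "cx", "cy" (pixels), "position" and "orientation" of the camera in the world. Camera axes: x right, y up, looking along -z (the intrinsics and any distortion apply to the point x, -y, -z); pixel columns grow to the right and rows downward; lengths in m; the calibration is good to about 2 mm. A picture is of the moment at which its call begins. There is no depth.
A pose or a line that the arm cannot do raises env.Unreachable and nothing moves.
- env.close_job(): hands the job in, once; it reports no verdict.
Trained networks look in a picture, given as the dict that the camera call returned (one of the last four; its "shot" number tells which), for a name from the list of things; names that differ only in an ending like _2 or _b are one class to them, and where a whole thing is asked for, a point or a joint stands for the part that bears it (a point fixed in the world has none). Each returns a list of dicts, best first, with "score" (0 to 1); they miss things now and then, are a little off and sometimes report something else, mostly with a low value. They report only what shows in the picture. A call takes as long as a camera call.
- env.search_frame(picture, thing): "xyz" ([x, y, z] in m, in world coordinates, good to about 4 mm: the middle of the surface that is visible of it).
- env.trace(picture, thing): "mask" (480x640 bool, what is visible of it).
The state is a dict: "clock": time; "joint_positions": joint angles; "qvel": joint speeds; "joint_torque": joint torques, N m; "position": TCP position; "tool_rot": TCP orientation; "force": force on the tool from outside, world axes, zero at the start; "wrist_torque": the same for the moment, N m; "opening": opening from 0.0 (shut) to 1.0 (fully open).
Only numpy, scipy, OpenCV 4.12 (cv2) and the standard library are available. Lean on these libraries where they do the work, as an engineer would, in place of code of your own. Each camera call takes 0.05 s, during which the arm holds its last target.

## Working session

There is one attempt and no reset: what is moved stays moved. The work goes in short steps, each a Python script; the robot and the scene stay as the last script left them, time stands still between calls to the robot, and variables do not carry over. Pictures are saved under pics/ and viewed, and the job is handed in when it is done.

```bash
mkdir -p pics
python3 - <<'E'
from workcell import env
import cv2
s=env.read_state();print(s['clock'],s['position'],s['tool_rot'],s['force'])
for n in ["scene","side","wrist"]:
    f=env.grab_frame(n);cv2.imwrite(f"pics/a_{n}.png",f["image"])
    print(n,[f[k] for k in f if k!='image'])
    for t in ["jar","stopper","small_stopper","bottle"]:
        print(t,[(r['score'],r['xyz']) for r in env.search_frame(f,t)])
print(env.read_state()['clock'])
E
```

```text
0.0 [6.24385882e-01 4.66273808e-05 2.21444604e-01] [-8.98741250e+01  4.33403996e-03  8.99902375e+01] [-0.33895195 -0.01083762 -0.38041302]
scene [452.0596770134192, 452.0596770134192, 319.2013257554892, 229.3599291944694, array([1.09396046, 0.21886129, 0.46273579]), array([ 54.99830602,  -0.43979982, 112.9373296 ]), 1]
jar [(0.57, [0.611, 0.3059, 0.0729])]
stopper [(0.96, [0.5632, -0.089, 0.038])]
small_stopper [(0.95, [0.563, -0.2661, 0.0284])]
bottle [(0.88, [0.6281, 0.1324, 0.0669])]
side [583.9450691577997, 583.9450691577997, 325.91358794229546, 238.73141868841446, array([ 0.22416692, -0.74333959,  0.98412234]), array([ 40.35988727,  -0.59469067, -23.40827295]), 2]
jar [(0.97, [0.569, 0.2838, 0.0746])]
stopper [(0.58, [0.5446, -0.103, 0.0332])]
small_stopper [(0.65, [0.5496, -0.2797, 0.03])]
bottle [(0.7, [0.6036, 0.1129, 0.066])]
wrist [343.2776657635873, 343.2776657635873, 322.37184692237184, 237.31114643803, array([ 0.62548101, -0.08377337,  0.38491042]), array([-1.75967076e+01, -5.30125114e-02,  1.79982173e+02]), 3]
jar []
stopper [(0.6, [0.5552, -0.0941, 0.0393])]
small_stopper []
bottle [(0.93, [0.6079, 0.1101, 0.0647])]
0.75
```

View pics/a_scene.png

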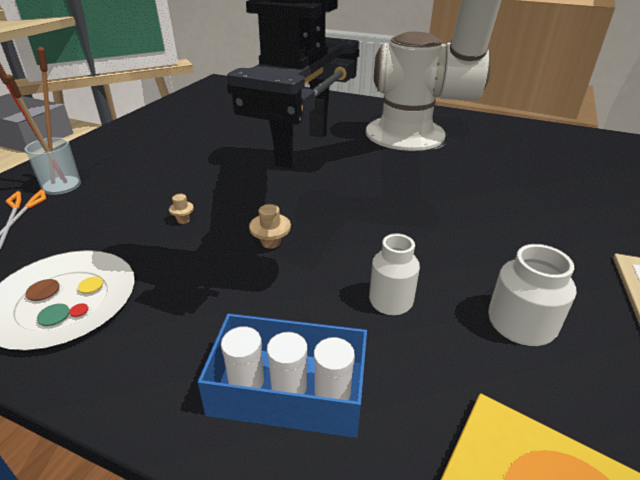

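View pics/a_side.png

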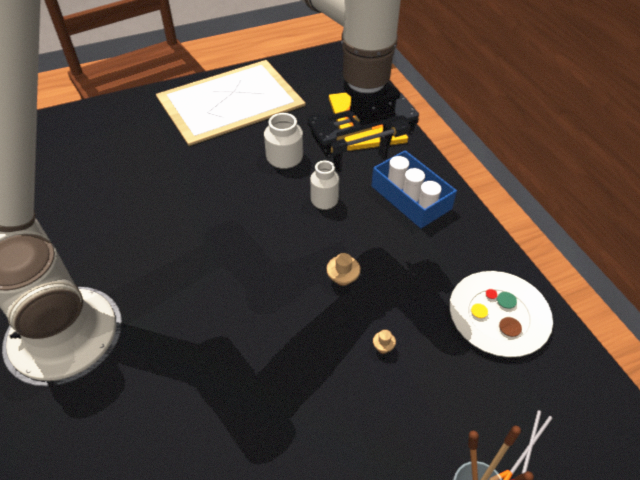

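View pics/a_wrist.png

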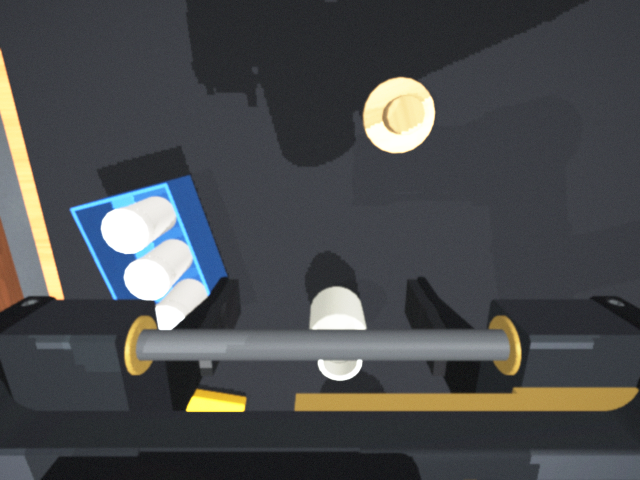

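The scene view shows the larger stopper near (270,226), the small one at (180,208), the bottle at (395,273) and the jar at (532,295). In the side view the jar is at (283,140) and the stopper at (343,270). The wrist view shows the stopper at (400,115). All of them stand upright. Next I'll fit the known silhouettes to the masks.

```bash
cat > h.py <<'E'
from workcell import env
import cv2, numpy as np
from scipy.spatial.transform import Rotation as R
from scipy.optimize import minimize
def proj(f,P):
    q=(np.asarray(P)-f['position'])@R.from_euler('xyz',f['orientation'],degrees=True).as_matrix()
    return np.c_[f['fx']*q[:,0]/-q[:,2]+f['cx'], f['fy']*q[:,1]/q[:,2]+f['cy']]
A=np.linspace(0,2*np.pi,48,endpoint=False)
def sil(f,prof,x,y,z0=0):
    m=np.zeros((480*4,640*4),np.uint8)
    rs=[proj(f,np.c_[x+r*np.cos(A),y+r*np.sin(A),np.full(48,z0+z)]) for r,z in prof]
    for a,b in zip(rs,rs[1:]):
        cv2.fillConvexPoly(m,np.round(cv2.convexHull((np.r_[a,b]*4+2).astype(np.float32))).astype(np.int32),1)
    return cv2.resize(m.astype(np.float32),(640,480),interpolation=cv2.INTER_AREA)
def fit(views,prof,p0,extra=()):
    # views: (frame,mask) ; prof: function of extras
    def c(p):
        e=0
        for f,m in views:
            s=sil(f,prof(*p[2:]),p[0],p[1]); e+=np.abs(s-m).sum()/m.sum()
        return e/len(views)
    p0=np.r_[p0,extra]
    sx=[p0]+[p0+d for d in np.diag([.01,.01]+[.01]*len(extra))]
    r=minimize(c,p0,method='Nelder-Mead',options=dict(initial_simplex=sx,xatol=1e-4,fatol=1e-5,maxiter=150))
    return r.x,r.fun
st=lambda:[(.016,0),(.024,.03),(.034,.03),(.034,.038),(.014,.038),(.017,.048),(.017,.058),(.014,.068)]
jar=lambda a,b:[(.046,0),(.046,a),(.033,b),(.033,.11)]
bot=lambda a,b:[(.032,0),(.032,a),(.021,b),(.021,.105)]
E
cat > m1.py <<'E'
from h import *
V={}
for n in ["scene","side","wrist"]:
    f=env.grab_frame(n)
    for t in ["jar","stopper","bottle"]:
        r=env.trace(f,t)
        if r:
            m=r[0]['mask'];ys,xs=np.nonzero(m)
            print(n,t,r[0]['score'],xs.min(),xs.max(),ys.min(),ys.max(),m.sum())
            V.setdefault(t,[]).append((n,f,m))
for t,pf,p0,ex in [("stopper",st,(.552,-.095),()),("jar",jar,(.585,.295),(.07,.085)),("bottle",bot,(.613,.12),(.065,.08))]:
    vs=[v for v in V[t] if not(t!="stopper" and v[0]=="wrist")]
    print(t,*fit([v[1:] for v in vs],pf,p0,ex))
    for v in vs: print('  ',v[0],*fit([v[1:]],pf,p0,ex))
print(env.read_state()['clock'])
E
python3 m1.py
```

```text
scene jar 0.9 489 575 245 345 6640
scene stopper 0.73 250 290 205 248 1194
scene bottle 0.77 370 420 234 314 3113
side jar 0.95 264 302 113 167 1780
side stopper 0.69 326 359 253 285 813
side bottle 0.89 309 337 161 208 1132
wrist stopper 0.59 363 434 78 152 4246
wrist bottle 0.95 310 365 287 379 2544
stopper [ 0.55287873 -0.09506688] 0.04755430585956103
   scene [ 0.55195472 -0.09624693] 0.048785594639865995
   side [ 0.55346714 -0.09444169] 0.057887453874538745
   wrist [ 0.55257868 -0.09514951] 0.018326071596796986
jar [0.57561923 0.31002005 0.07456108 0.08430509] 0.049731422177473936
   scene [0.57355309 0.30978837 0.07246552 0.08354457] 0.032426581325301206
   side [0.5770137  0.31464543 0.0699054  0.0992241 ] 0.03258426966292135
bottle [0.60717674 0.13108312 0.06967467 0.07489153] 0.0900206794089303
   scene [0.60445948 0.1297879  0.06645719 0.081387  ] 0.05276260841631866
   side [0.60918516 0.13542941 0.04674316 0.09189358] 0.0939708480565371
1.35
```

The stopper fits agree at about (0.553, -0.095). The jar fits differ by a few mm, so I'll look at it with the wrist camera from the same relative offset as the stopper.

Run:
```python
from h import *
env.goto([.595,.405,.245],[-90,0,90])
f=env.grab_frame("wrist");cv2.imwrite("pics/b_wrist.png",f["image"])
r=env.trace(f,"jar");print([(q['score'],q['mask'].sum()) for q in r])
v=[(f,r[0]['mask'])]
s=env.grab_frame("scene");side=env.grab_frame("side")
for n,g in (("scene",s),("side",side)):
    q=env.trace(g,"jar")
    if q: print(n,q[0]['score'],q[0]['mask'].sum(),*fit([(g,q[0]['mask'])],jar,(.5755,.311),(.0735,.084)))
p,e=fit(v,jar,(.5755,.311),(.0735,.084));print(p,e)
p2,e2=fit(v,lambda:jar(.0735,.084),(.5755,.311));print(p2,e2)
im=f["image"].copy()
for z,rr,c in((.11,.033,(0,0,255)),(.11,.028,(0,255,0)),(0,.046,(255,0,0))):
    cv2.polylines(im,[np.round(proj(f,np.c_[p2[0]+rr*np.cos(A),p2[1]+rr*np.sin(A),np.full(48,z)])).astype(int)],True,c,1)
cv2.imwrite("pics/b_fit.png",im)
t=env.read_state();print(t['clock'],t['position'])
```

```text
[(0.93, np.int64(8350))]
scene 0.58 6623 [0.57329888 0.30993815 0.07178621 0.0889165 ] 0.031179223916654085
side 0.9 1752 [0.57711171 0.31502407 0.07191319 0.09324472] 0.04184503424657534
[0.57682514 0.3097989  0.07281249 0.09070915] 0.018532934131736525
[0.57672132 0.30981363] 0.01880239520958084
3.1583 [0.59541774 0.40418736 0.24517357]
```

View pics/b_fit.png

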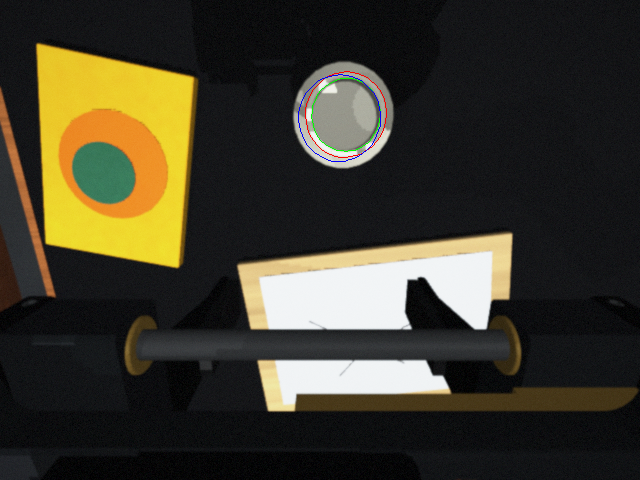

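The wrist view shows the jar's mouth centred near (346,115), and the fitted green bore circle lies on it. That puts the jar at (0.577, 0.310). Now I'll grasp the knob.

Run:
```python
from h import *
O=[-90,0,90]
env.goto([.5527,-.0951,.20],O)
env.move_straight([.5527,-.0951,.10],rate=.12)
f=env.grab_frame("wrist");cv2.imwrite("pics/c_pre.png",f["image"])
print(env.move_straight([.5527,-.0951,.043],rate=.05,force_limit=6))
print(env.read_state()['position'],env.read_state()['force'])
env.gripper_to(.2,20)
t=env.read_state();print(t['clock'],t['position'],t['force'],t['opening'])
f=env.grab_frame("scene");cv2.imwrite("pics/c_grasp.png",f["image"])
```

```text
False
[ 0.55301853 -0.09507511  0.04337355] [-0.14956068 -0.10123125  0.55661801]
8.2417 [ 0.55269411 -0.09508779  0.0429909 ] [-0.62278472 -1.04109884 -0.23798981] 0.3871560690028758
```

View pics/c_grasp.png

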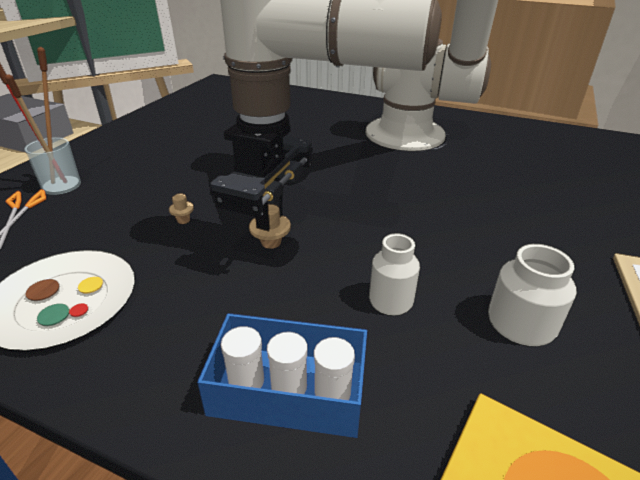

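View pics/c_pre.png

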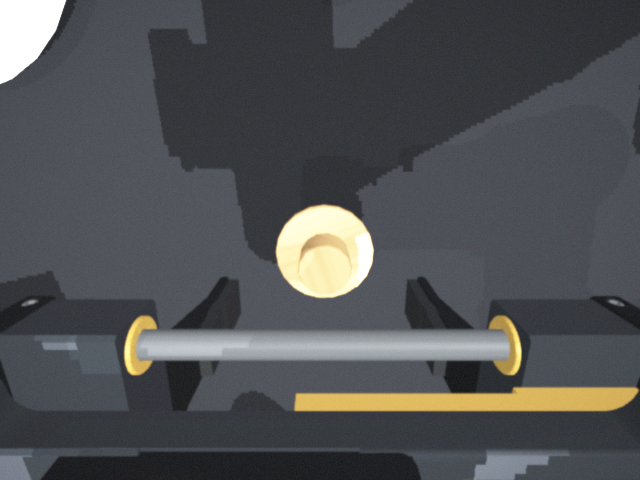

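The fingers closed on the knob: the opening of 0.387 is about 34 mm, and the scene view shows the knob held at (270,225). I'll lift it and carry it over the jar.

Run:
```python
from h import *
O=[-90,0,90]
env.move_straight([.5527,-.0951,.215],rate=.12)
t=env.read_state();print(t['force'],t['opening'])
env.move_straight([.5767,.3098,.215],rate=.15)
env.dwell(.3)
t=env.read_state();print(t['clock'],t['position'],t['tool_rot'],t['force'],t['opening'])
for n in ["scene","side","wrist"]:
    f=env.grab_frame(n);cv2.imwrite(f"pics/d_{n}.png",f["image"])
    r=env.trace(f,"stopper"); print(n,[(q['score'],q['mask'].sum()) for q in r])
    x,y,z=.5767,.3098,.215-.043
    im=f["image"]
    for zz,rr in((0,.016),(.03,.034),(.038,.034)):
        cv2.polylines(im,[np.round(proj(f,np.c_[x+rr*np.cos(A),y+rr*np.sin(A),np.full(48,z+zz)])).astype(int)],True,(0,0,255),1)
    for zz,rr in((.11,.033),(.11,.028)):
        cv2.polylines(im,[np.round(proj(f,np.c_[x+rr*np.cos(A),y+rr*np.sin(A),np.full(48,zz)])).astype(int)],True,(0,255,0),1)
    c=proj(f,[[x,y,z-.02]])[0].astype(int)
    x0=np.clip(c[0]-100,0,440);y0=np.clip(c[1]-75,0,330)
    cv2.imwrite(f"pics/d_{n}_z.png",cv2.resize(im[y0:y0+150,x0:x0+200],None,fx=4,fy=4))
```

```text
[ 0.00831219 -0.39032752 -1.70253198] 0.3834100860680383
13.025 [0.57671238 0.30971216 0.21502165] [-9.00007194e+01 -6.33097964e-04  8.99931339e+01] [-0.38746142 -0.13523854 -0.78645594] 0.3824952999261
scene [(0.87, np.int64(1997))]
side [(0.89, np.int64(634))]
wrist [(0.66, np.int64(8066))]
```

View pics/d_scene_z.png

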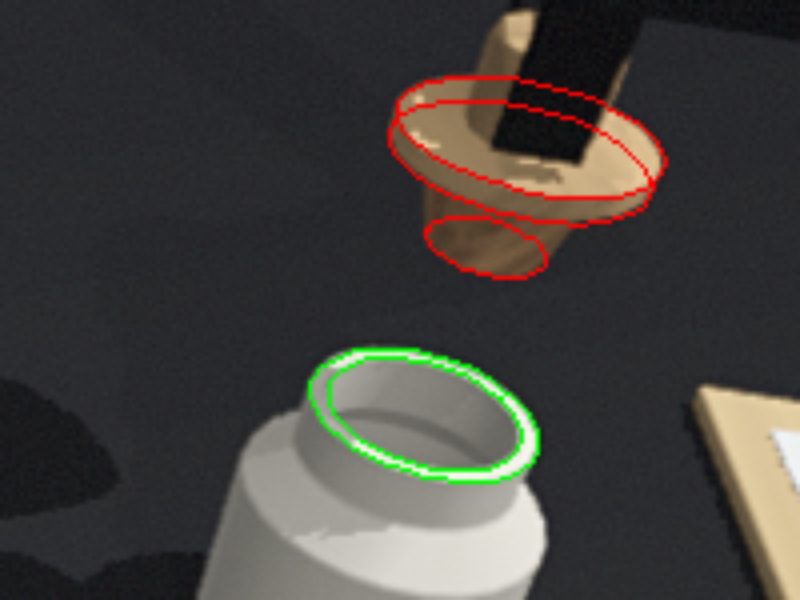

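View pics/d_side_z.png

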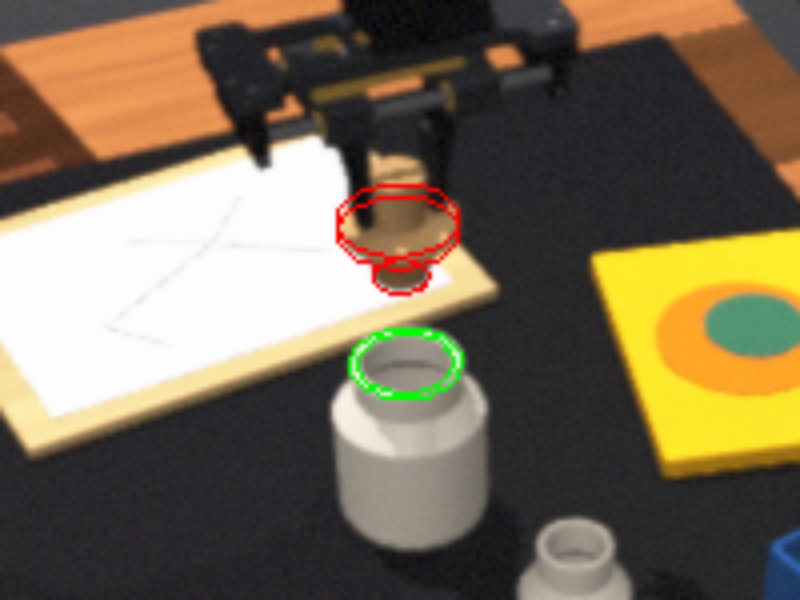

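View pics/d_wrist.png

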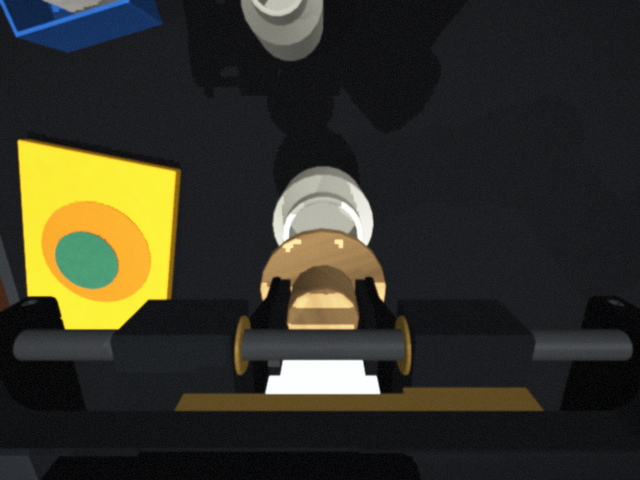

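The predicted outlines lie on both the stopper disc and the jar rim in the scene and side views. The stopper hangs upright, so I'll lower it with a force guard.

Run:
```python
from h import *
x,y=.5767,.3098
print(env.move_straight([x,y,.150],rate=.08,force_limit=5)); t=env.read_state();print(t['position'],t['force'],t['opening'])
print(env.move_straight([x,y,.120],rate=.02,force_limit=4))
t=env.read_state();print(t['clock'],t['position'],t['force'],t['wrist_torque'],t['opening'])
for n in ["scene","side"]:
    f=env.grab_frame(n);c=proj(f,[[x,y,.11]])[0].astype(int);im=f["image"]
    x0=np.clip(c[0]-100,0,440);y0=np.clip(c[1]-75,0,330)
    cv2.imwrite(f"pics/e_{n}.png",cv2.resize(im[y0:y0+150,x0:x0+200],None,fx=4,fy=4))
```

```text
False
[0.57712934 0.31005963 0.15068399] [-0.18662343 -0.6602616  -0.62216582] 0.3842249972234174
True
15.5167 [0.57663814 0.30973216 0.12285268] [-0.89176295 -0.56678671  5.40274206] [-0.00080226  0.22179142  0.04910334] 0.3824390817939321
```

View pics/e_scene.png

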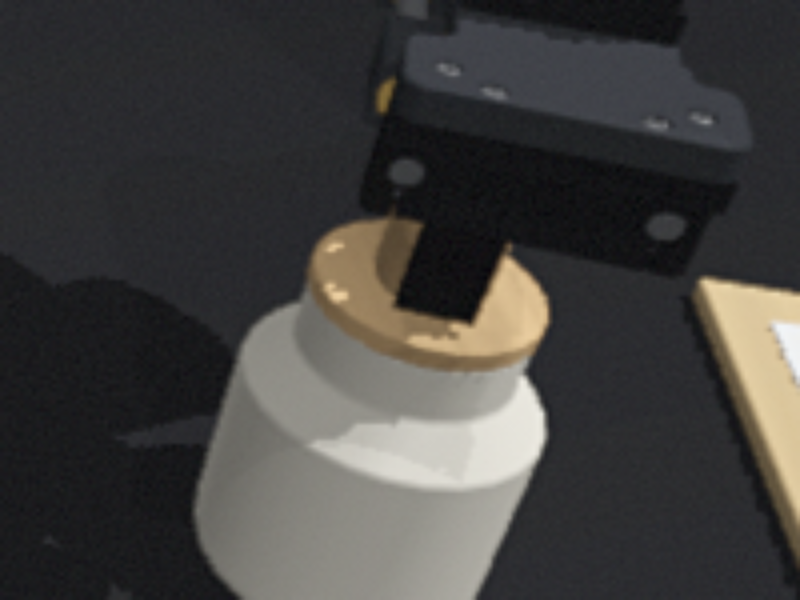

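View pics/e_side.png

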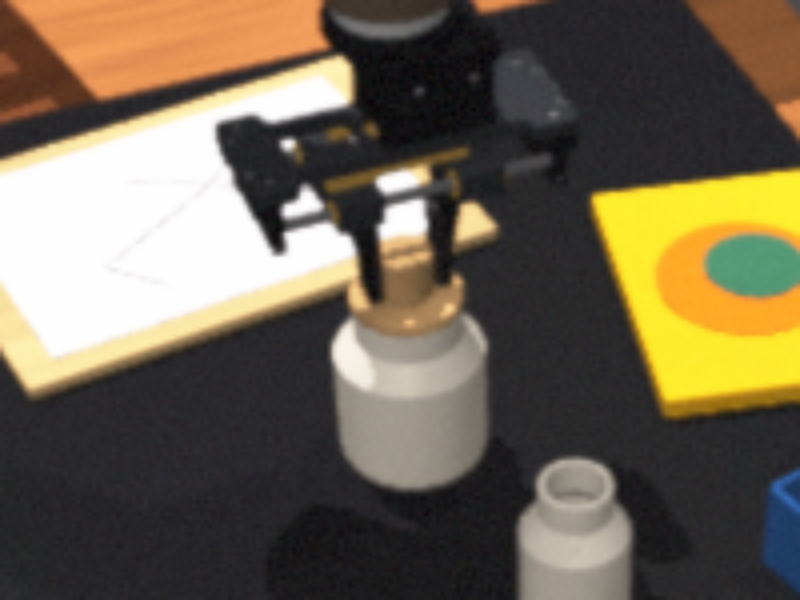

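The disc rests on the rim all round: contact came at TCP z = 0.1229, against 0.123 expected. I'll release and retreat.

Run:
```python
from h import *
x,y=.5767,.3098
env.gripper_to(.6)
print(env.read_state()['opening'])
env.gripper_to(.9)
print(env.move_straight([x,y,.16],rate=.05,force_limit=5))
env.move_straight([x,y,.30],rate=.12)
env.dwell(.3)
t=env.read_state();print(t['clock'],t['position'],t['force'],t['opening'])
for n in ["scene","side"]:
    f=env.grab_frame(n);c=proj(f,[[x,y,.11]])[0].astype(int);im=f["image"]
    cv2.imwrite(f"pics/f_{n}_full.png",im); im=im.copy()
    r=env.trace(f,"stopper")
    for q in r: print(n,q['score'],q['mask'].sum())
    for zz,rr in((.11,.034),(.118,.034),(.148,.017)):
        cv2.polylines(im,[np.round(proj(f,np.c_[x+rr*np.cos(A),y+rr*np.sin(A),np.full(48,zz)])).astype(int)],True,(0,0,255),1)
    x0=np.clip(c[0]-100,0,440);y0=np.clip(c[1]-75,0,330)
    a=f["image"][y0:y0+150,x0:x0+200];b=im[y0:y0+150,x0:x0+200]
    cv2.imwrite(f"pics/f_{n}.png",cv2.resize(np.hstack([a,b]),None,fx=2,fy=2,interpolation=2))
```

```text
0.6007554755698159
False
19.575 [0.57664432 0.30975089 0.29962002] [ 0.37363428 -0.73532494  0.09696633] 0.9004545494666221
scene 0.7 2091
side 0.61 517
```

View pics/f_scene.png

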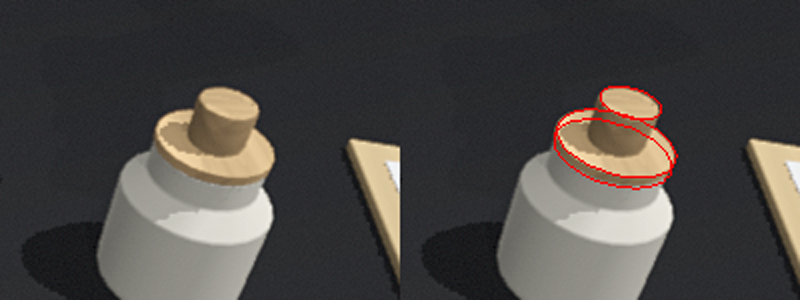

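View pics/f_side.png

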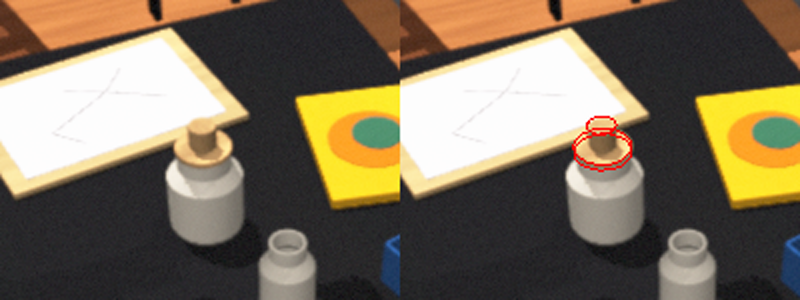

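View pics/f_scene_full.png

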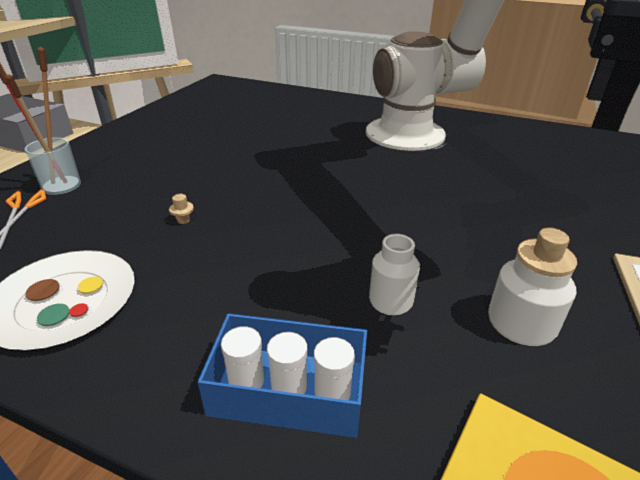

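The stopper sits flat and upright on the jar at (546,258), matching the home outline. The bottle (395,273) and small stopper (180,208) have not moved. Handing in.

```bash
python3 -c "
from workcell import env
env.close_job()"
```

```text
the job is handed in; nothing more can be done
```

The wide-necked jar is closed: I took the larger stopper by its knob, carried it over the jar and lowered it slowly into the neck. It touched the rim within about 0.2 mm of the expected height, with about 5 N on the tool. I then let go, moved the arm clear and handed the job in at about 20 s of the 48 s allowed.

- **Stopper and jar:** The last scene and side pictures show the disc flat on the rim, the knob upright and the jar standing. The outlines drawn for the home position match in both views.
- **Left alone:** The small stopper and the bottle stand at the same pixels in the scene picture as at the start.
- **Disagreement:** The first jar position fits from the scene and side cameras differed by 3–5 mm. I used the wrist camera's fit instead, and its outline lay on the rim in the scene and side views before I lowered the stopper. No check failed.

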